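# Uncover the tilted whetstone and hold the scraper blade flat on it

### The arm

A 6-joint arm with a two-finger parallel gripper is mounted at the origin on the work surface. World frame = base frame: x ahead of the robot, y to its left, z up, the work surface at z = 0. Lengths are in m, angles in rad, forces in N, time in s.
With the tool pointing down it reaches from about 0.35 to 0.775 m from the base axis. Payload 5.5 kg.
Tool frame: the origin (TCP) lies on the mounting face of the last link; the fingertips stand 173 mm ahead of it and the grasp point (between the pads) lies 155 mm ahead of it; y points along the fingers, z is the direction in which the jaws open and shut, and the axes are right-handed (so a half turn about y gives the same grasp; the last joint's range is limited). The gripper opens to 85 mm and grips with 20 to 120 N. Pads are 22 mm wide; open, the fingers measure 114 mm over their backs; the gripper's body (76 mm by 85 mm) begins 54 mm behind the grasp point. The pads swing forward as they close: fully open they stand 13 mm farther back than shut.
Start: joints at [-1.444, 0.313, 0.046, 1.304, 0, 1.431], TCP at [0.152, -0.555, 0.405] pointing down, gripper open.
Joint ranges: [-2.76, 2.76], [-0.86, 1.69], [-1.03, 1.26], [-2.2, 2.34], [-1.47, 1.5], [-3.14, 3.14]. Speed limits (rad/s): [2.57, 2.57, 3.14, 3.14, 3.14, 3.14].

### API

Orientations are given as a unit quaternion [x, y, z, w].
In Python, from bench import ctrl, vision, workorder gives the robot as it stands. The module is installed in compiled form; this text tells all that it offers.
- The arm moves only by the shell command python3 -m jog 'ROWS' [FORCE]. ROWS is text: rows parted by semicolons, each of 7 numbers parted by spaces: the closure in counts, from 0 (fully open) to 255 (shut), then the shift along the world's x, y, z in cm, then the turn, a rotation vector about the world's x, y, z in degrees. A call has 1 to 12 rows; each row shifts and turns the commanded pose from where the row before left it; what a row does not reach is not made up. A row lasts 1/12 s, in which the tool goes at most 41.7 mm and 7.16 degrees, less where a joint would pass 70% of its speed; a pose out of reach is approached as far as the arm can. A call with a gripper value outside its range is refused whole. The fingers move at their own pace and stop on an object; FORCE is the grip in N (left out, the last holds). Time passes only in rows, so rows that do not move let the fingers close. It gives the time, the measured TCP pose, the force and the opening at its end, in the units of the state.
- ctrl.state(): the state, without advancing time (a new reading comes with each control period).
- vision.capture(name): name is "side" or "top"; returns the picture (400x640x3 uint8, red, green, blue); there is no depth.
- vision.calibration(name): a dict with "fx", "fy", "cx", "cy" (pixels), "k1" (the pictures are not rectified: a ray, as slopes to the right and down, at radius r is drawn at 1 + k1 r^2 times it, then the intrinsics apply), "pose" (4x4, takes a point from camera to world coordinates). Camera axes: x right, y down, z forward; pixel columns grow to the right and rows downward; lengths in m; the calibration is good to about 2 mm. A picture is of the moment at which its call begins. calibration takes no time and is no camera call.
- workorder.finish_job(): hands the job in, once; it reports no verdict.
The state is a dict: "time": time; "joint_positions": joint angles; "joint_velocities": joint speeds; "tau": joint torques, N m; "eef_pos": TCP position; "tool_rot": TCP orientation; "contact_force": force on the tool from outside, world axes, zero at the start; "ft_torque": the same for the moment, N m; "gripper_width": finger opening in m.
Only numpy, scipy, OpenCV 4.12 (cv2) and the standard library are available. Lean on these libraries where they do the work, as an engineer would, in place of code of your own. Each camera call takes 0.05 s, during which the arm holds its last target.

### The job

Lift the wooden dust cover off the tilted whetstone and stand it upright on the free bench to the side, clear of the stone. Then pick up the scraper blade by its wooden grip, tilt it to match the slope of the stone, and hold it flush on the middle of the stone, its length running up the slope, with a light steady pressure (roughly 5 to 15 N): the job finishes while you are still gripping and pressing it there. Leave the cork block, bamboo offcut, jar and file where they are.

Things in the scene. Friction and masses are not known exactly. Their poses are not given: they have to be found in the camera images.
- stage: Fixed whetstone stand: wooden base 130 (x) x 84 (y) x 16 mm with two steel hinge cheeks 50 mm high. Origin: centre of the base's underside, at bench level; x points to the stone's high end (roughly away from the robot), z up. Nothing of stand or stone is higher than 115 mm; the cover hides it all at the start.
- stone: Grey whetstone 110 (x) x 70 (y) x 14 mm, low end towards the robot. Slope varies, 0.25 to 0.52 rad, and is clamped. Origin: centre of its upper face, 70 to 90 mm above the bench; x up the slope, y level, z the outward normal. It sits on springs and gives along its normal: starts to sink at 1 to 2 N, 2 N per mm, stops hard after 6 mm (about 13 N).
- cover: Loose plywood box, open below, 170 (x) x 116 (y) x 131 mm high, 0.25 to 0.46 kg, over the stand, 10 mm to spare: lift straight up 125 mm. Dark round knob on its top: 28 mm diameter, from 131 to 165 mm above the underside. Origin: centre of its open underside. Clear bench to set it down: 0.38 to 0.68 m ahead of the robot, 0.19 to 0.42 m to its left.
- blade: Steel plate 60 (x) x 40 (y) x 5 mm with a wooden grip ridge upright on its middle, 44 (x) x 18 (y) mm, from 5 to 50 mm above the underside; 0.11 to 0.18 kg. Lies plate down on the bench to the robot's right. Origin: centre of the plate's flat underside, which goes on the stone; x lengthwise, z up through the ridge. Either end may point up the slope.
- cork: Bystander: plain cork block 70 x 45 x 30 mm on the bench to the right (may change places with the blade). Origin: centre of its underside.
- tube: Bystander: upright bamboo offcut, 38 mm diameter, 80 mm high, beyond the stand. Origin: centre of its underside.
- jar: Bystander: amber glass jar with a steel lid, 60 mm diameter, 80 mm high, far left of the stand. Origin: centre of its underside.
- file: Bystander: flat file with a wooden handle, 245 mm long, 12 mm high, lying on the bench between the robot and the stand. Origin: at its underside, 120 mm from the blade's tip, x towards the tip.
Things that resemble listed ones, but are neither listed nor needed, are in the scene too. Several things have the shape of the cover; the one meant has the colours described above. Leave any red look-alike of the blade alone.

How it is judged:
On the way, in this order (a step that is already met when the one before it is completed fails the run):
1. the cover stands upright on the bench, let go, clear of the stone stand (height (world z) of cover between -0.008 and 0.008 m and angle between cover's own z axis and vertical below 0.08 rad and horizontal distance between cover and stage above 0.12 m and contact force between cover and stage below 0.1 N and contact force between cover and the fingers below 0.1 N and linear speed of cover below 0.03 m/s), for 0.2 s.
2. the blade is gripped and lifted clear of the bench (height (world z) of blade above 0.03 m and contact force between blade and the fingers above 2 N), for 0.2 s.
At the end, for the whole second after the job is handed in: Blade gripped (>3 N), flush on the stone (0.05 rad, 3 mm), centred within 25 mm along and 16 mm across, lengthwise within 0.3 rad, pressing with 3 to 25 N, at rest; cover upright on the bench, let go, over 120 mm (centres) from the stand and not touching it (all of step 1 and angle between the z axis of blade and the z axis of stone, either way round below 0.05 rad and angle between the x axis of blade and the x axis of stone, either way round below 0.3 rad and x of blade in the frame of stone between -0.025 and 0.025 m and y of blade in the frame of stone between -0.016 and 0.016 m and z of blade in the frame of stone between -0.003 and 0.003 m and contact force between blade and stone between 3 and 25 N and contact force between blade and the fingers above 3 N and linear speed of blade below 0.02 m/s); the arm keeps its last pose, push and grip.
It fails at once if the cork block is moved by more than 30 mm (distance of cork from where it was at the start of the episode above 0.03 m).
It fails at once if the bamboo offcut is moved by more than 30 mm (distance of tube from where it was at the start of the episode above 0.03 m).
It fails at once if the jar is moved by more than 30 mm (distance of jar from where it was at the start of the episode above 0.03 m).
It fails at once if the file is moved by more than 30 mm (distance of file from where it was at the start of the episode above 0.03 m).
It also fails if it takes over 58 s, if anything falls off the work surface, if the arm or the gripper's body presses on something with over 40 N, if the wrist force passes 120 N, or if a joint passes its speed limit or range.

## Working session

There is one attempt and no reset: what is moved stays moved. The work goes in short steps, Python scripts to look and compute and a shell command to move; the robot and the scene stay as the last step left them, time stands still between calls to the robot, and variables do not carry over. Pictures are saved under pics/ and viewed, and the job is handed in when it is done.

```bash
mkdir -p pics; ls; python3 - <<'E'
from bench import ctrl, vision
import cv2
for n in("side","top"):
    im=vision.capture(n); cv2.imwrite(f"pics/{n}0.png",im[:,:,::-1])
    print(n,vision.calibration(n))
print(ctrl.state())
E
```

```text
pics
side {'fx': 436.9145665772055, 'fy': 436.9145665772055, 'cx': 319.9907258858317, 'cy': 200.16886233189115, 'k1': -0.07112732366001168, 'pose': array([[ 0.17418941,  0.61815541, -0.76651285,  1.43678691],
       [ 0.98470284, -0.10595916,  0.13832198, -0.2594291 ],
       [ 0.00428542, -0.7788816 , -0.62715635,  0.77773784],
       [ 0.        ,  0.        ,  0.        ,  1.        ]])}
top {'fx': 417.18973666413353, 'fy': 417.18973666413353, 'cx': 325.80910486251173, 'cy': 203.51546612387776, 'k1': -0.05442046653036401, 'pose': array([[ 0.00710142, -0.99157495,  0.12933941,  0.43988958],
       [-0.99965915, -0.00379001,  0.02583059, -0.12759868],
       [-0.02512276, -0.12947875, -0.99126389,  1.11434059],
       [ 0.        ,  0.        ,  0.        ,  1.        ]])}
{'time': 0.1, 'joint_positions': array([-1.44358445e+00,  3.13931793e-01,  4.51016756e-02,  1.30357494e+00,
       -6.51777737e-06,  1.43119012e+00]), 'joint_velocities': array([-0.00069189, -0.00162976,  0.00285023,  0.00021338, -0.00094653,
        0.00013193]), 'tau': array([ 3.09770869e-03, -4.81726635e+01,  2.99242669e+01,  1.28260127e-02,
       -1.94340550e-04, -2.01837032e-06]), 'eef_pos': array([ 0.15157199, -0.55449335,  0.40389782]), 'tool_rot': array([-0.09405361,  0.70139212, -0.70025457,  0.09405605]), 'contact_force': array([ 0.83213003,  0.56686561, -0.41599687]), 'ft_torque': array([ 0.02163891, -0.01480947,  0.02363883]), 'gripper_width': 0.08550866652452198}
```

View pics/side0.png

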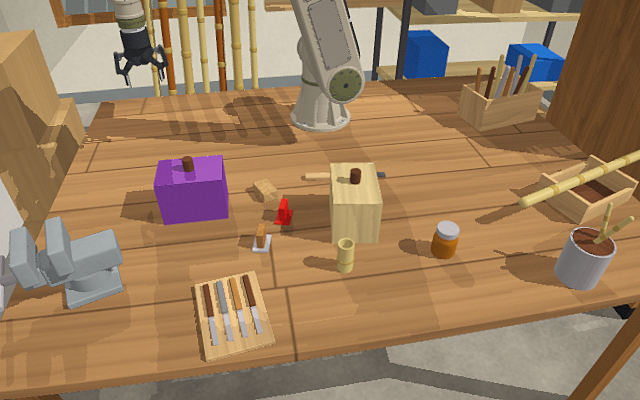

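View pics/top0.png

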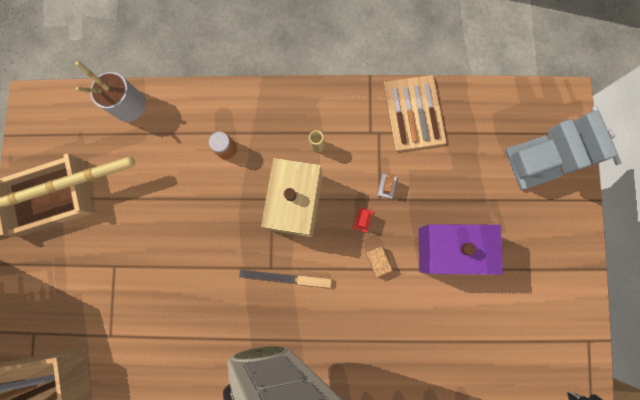

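Candidates for the cover: plywood box, top (290,195), and purple box, top (468,248). I take the plywood one. Candidates for the blade: steel plate with a wooden ridge, top (387,187) and side (262,240), and a red look-alike at top (363,220). I take the steel one. The cork is at (379,262). Next is one close crop to check these.

```bash
cat > h.py <<'E'
import numpy as np, cv2
from bench import ctrl, vision
def K(n):
    c=vision.calibration(n); return np.array([[c['fx'],0,c['cx']],[0,c['fy'],c['cy']],[0,0,1]]),np.array([c['k1'],0,0,0,0]),c['pose']
def ray(n,u,v):
    k,d,T=K(n); p=cv2.undistortPoints(np.array([[[u,v]]],float),k,d)[0,0]
    r=T[:3,:3]@np.array([p[0],p[1],1]); return T[:3,3],r
def onz(n,u,v,z):
    o,r=ray(n,u,v); return o+r*(z-o[2])/r[2]
def proj(n,P):
    k,d,T=K(n); R=T[:3,:3].T; return cv2.projectPoints(np.atleast_2d(P).astype(float),cv2.Rodrigues(R)[0],-R@T[:3,3],k,d)[0][:,0]
def tri(obs):
    A=np.zeros((3,3));b=np.zeros(3)
    for n,u,v in obs:
        o,r=ray(n,u,v); r=r/np.linalg.norm(r); M=np.eye(3)-np.outer(r,r); A+=M;b+=M@o
    return np.linalg.solve(A,b)
def crop(src,x0,y0,x1,y1,s,out):
    im=cv2.imread(src)[y0:y1,x0:x1]; cv2.imwrite(out,cv2.resize(im,None,fx=s,fy=s,interpolation=cv2.INTER_CUBIC))
E
python3 - <<'E'
from h import *
crop("pics/top0.png",230,120,430,290,4,"pics/c1.png")
crop("pics/side0.png",230,140,400,280,4,"pics/c2.png")
for z in (0,.131): print(z,onz("top",290,195,z))
print(onz("top",290,194,.165), onz("top",387,187,.03),onz("top",363,220,.03))
E
```

```text
0 [ 6.08179701e-01 -1.36309092e-03 -2.22044605e-16]
0.131 [ 0.5883958  -0.01620313  0.131     ]
[ 0.58559535 -0.02001167  0.165     ] [ 0.6257788  -0.25996479  0.03      ] [ 0.53845315 -0.1965289   0.03      ]
```

View pics/c1.png

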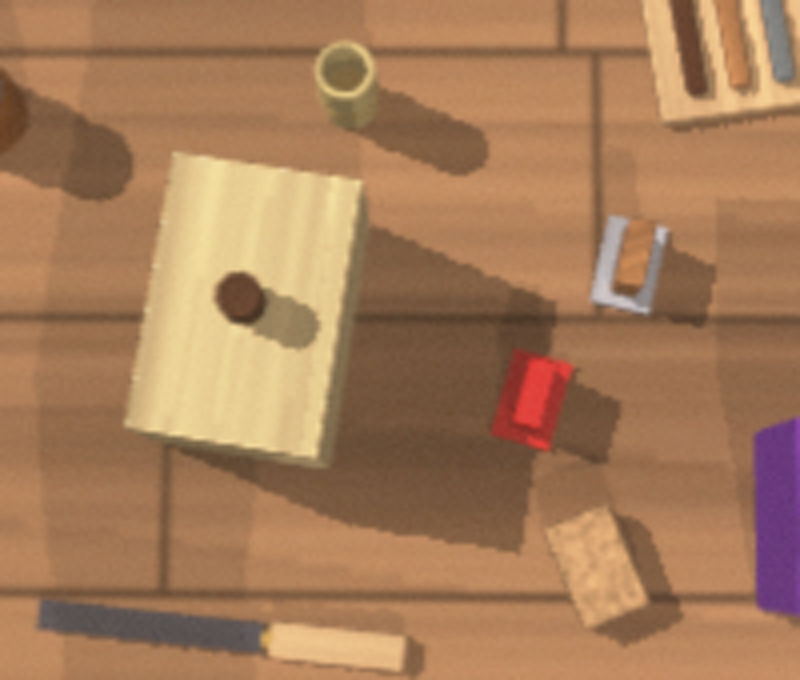

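View pics/c2.png

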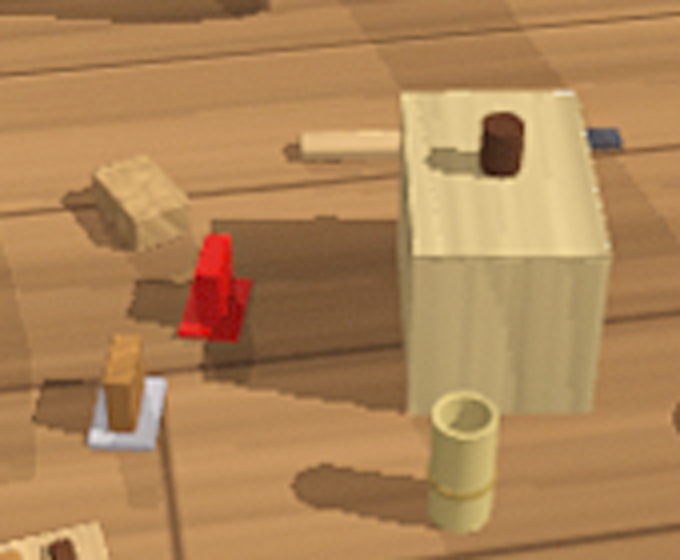

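```bash
cat > fit.py <<'E'
from h import *
from scipy.optimize import least_squares
def c2p(U,V,x0,y0,s): return (U+.5)/s-.5+x0,(V+.5)/s-.5+y0
def fitpose(obs,z0,x0):  # obs: (cam,u,v,(bx,by,bz)); fit x,y,yaw
    def f(p):
        c,s=np.cos(p[2]),np.sin(p[2]); out=[]
        for n,u,v,b in obs:
            P=[p[0]+c*b[0]-s*b[1],p[1]+s*b[0]+c*b[1],z0+b[2]]
            out+=list(proj(n,P)[0]-[u,v])
        return out
    r=least_squares(f,x0); return r.x,np.array(r.fun).reshape(-1,2)
E
python3 - <<'E'
from fit import *
T=lambda U,V,b:("top",*c2p(U,V,230,120,4),b)
S=lambda U,V,b:("side",*c2p(U,V,230,140,4),b)
cov=[T(175,153,(.085,.058,.131)),T(362,180,(.085,-.058,.131)),T(322,460,(-.085,-.058,.131)),T(125,427,(-.085,.058,.131)),T(241,295,(0,0,.165)),
S(502,123,(0,0,.165)),S(608,255,(.085,.058,.131)),S(414,255,(.085,-.058,.131)),S(402,93,(-.085,-.058,.131)),S(575,93,(-.085,.058,.131))]
for o in (cov,cov[:5],cov[5:]):
    x,r=fitpose(o,0,[.59,-.01,-.1]); print("cover",x.round(4),np.degrees(x[2]),r.round(1).tolist())
bl=[T(612,215,(.03,.02,.005)),T(593,303,(-.03,.02,.005)),T(645,313,(-.03,-.02,.005)),T(669,228,(.03,-.02,.005)),
S(166,378,(.03,.02,.005)),S(155,448,(.03,.02,.0025)) if 0 else S(166,378,(.03,.02,.005)),]
bl=[T(612,215,(.03,.02,.005)),T(593,303,(-.03,.02,.005)),T(645,313,(-.03,-.02,.005)),T(669,228,(.03,-.02,.005)),
S(145,378,(-.03,.02,.005)) if 0 else S(155,446,(.03,.02,.0)),S(166,378,(-.03,.02,.005)),S(89,444,(.03,-.02,.0)),
T(628,220,(.022,.009,.05)),T(656,224,(.022,-.009,.05)),T(641,294,(-.022,-.009,.05)),T(614,288,(-.022,.009,.05))]
for o in (bl,bl[:4],bl[4:7]):
    x,r=fitpose(o,0,[.62,-.26,-.2]); print("blade",x.round(4),np.degrees(x[2]),r.round(1).tolist())
print(tri([("top",*c2p(345,68,230,120,4)),("side",*c2p(465,412,230,140,4))]),"tube top")
print(tri([("top",219,137),("side",446,228)]),"jar lid")
for P in [(38,615),(270,640),(408,655)]: print("file",onz("top",*c2p(*P,230,120,4),.012))
E
```

```text
cover [ 0.5876 -0.0191 -0.1498] -8.584792758052599 [[0.2, -0.4], [0.6, -0.2], [-0.7, -0.4], [0.4, 0.3], [-0.2, -0.2], [0.0, -0.1], [0.5, -0.7], [-0.3, -0.1], [-0.4, -0.2], [0.1, -0.7]]
cover [ 0.5872 -0.019  -0.1454] -8.330468593814599 [[-0.0, -0.2], [0.5, -0.1], [-0.6, -0.3], [0.5, 0.6], [-0.3, -0.1]]
cover [ 0.5889 -0.0194 -0.1559] -8.93171776751721 [[0.0, 0.2], [0.4, -0.2], [-0.5, 0.2], [-0.2, -0.0], [0.3, -0.3]]
blade [ 0.6319 -0.2623 -0.2303] -13.192451571212274 [[-0.7, 0.6], [-0.9, -0.0], [0.7, 0.9], [-0.5, 0.7], [-0.1, 0.7], [0.4, -0.3], [0.4, 0.5], [0.6, -0.2], [0.4, 0.4], [0.5, -0.8], [0.4, -0.9]]
blade [ 0.6334 -0.2632 -0.2392] -13.707548364883259 [[-0.3, 0.0], [-0.6, -0.7], [1.0, 0.4], [-0.1, 0.3]]
blade [ 0.6306 -0.2629 -0.2262] -12.960875619100179 [[-0.3, 0.4], [0.1, -0.7], [0.2, 0.2]]
[ 0.74697368 -0.0743666   0.08136536] tube top
[0.74424756 0.17149289 0.08607495] jar lid
file [0.39741122 0.12804682 0.012     ]
file [ 0.38285437 -0.02531496  0.012     ]
file [ 0.37400178 -0.11551775  0.012     ]
```

```bash
python3 - <<'E'
from h import *
from scipy.spatial.transform import Rotation as R
s=ctrl.state(); M=R.from_quat(s['tool_rot']).as_matrix(); print(M.round(3)); print("jaw yaw",np.degrees(np.arctan2(M[1,2],M[0,2])))
print(onz("top",468,248,.165),onz("top",65,180,.08))
E
```

```text
[[-0.965 -0.     0.264]
 [-0.264  0.002 -0.965]
 [-0.    -1.    -0.002]]
jaw yaw -74.71243963336899
[ 0.4635781  -0.42510677  0.165     ] [0.63438696 0.58353306 0.08      ]
```

```bash
python3 -m jog '0 2.2 2.7 0 0 0 5;0 2.2 2.7 0 0 0 5;0 2.2 2.7 0 0 0 5' 60; python3 -c "
from bench import ctrl;s=ctrl.state();print(s['joint_positions'])"
```

```text
time: 0.35
eef_pos: [0.2177, -0.4729, 0.4039]
tool_rot: [-0.186, 0.683, -0.682, 0.186]
contact_force: [0.7, -0.0, -0.3]
gripper_width: 0.0857
[-1.29363558e+00  2.08694248e-01 -9.47299615e-02  1.26884685e+00
  1.57644722e-04  1.31689259e+00]
```

```bash
python3 -m jog '0 2.2 2.7 0 0 0 6.5;0 2.2 2.7 0 0 0 6.5;0 2.2 2.7 0 0 0 6.5;0 2.2 2.7 0 0 0 6.5;0 2.2 2.7 0 0 0 6.5;0 2.2 2.7 0 0 0 6.5;0 2.2 2.7 0 0 0 6.5;0 2.2 2.7 0 0 0 6.5;0 2.2 2.7 0 0 0 6.5;0 2.2 2.7 0 0 0 6.5;0 2.2 2.7 0 0 0 6.5;0 2.2 2.7 0 0 0 6.5'; python3 -c "
from bench import ctrl;s=ctrl.state();print(s['joint_positions'])"
```

```text
time: 1.35
eef_pos: [0.4823, -0.148, 0.4045]
tool_rot: [0.574, -0.413, 0.412, -0.574]
contact_force: [0.6, -0.6, -0.2]
gripper_width: 0.0853
[-4.57014682e-01  1.76897818e-01 -1.32817640e-01  1.26149522e+00
 -2.63219937e-05  7.88921991e-01]
```

```bash
python3 -m jog '0 2.1 2.6 0 0 0 6.3;0 2.1 2.6 0 0 0 6.3;0 2.1 2.6 0 0 0 6.3;0 2.1 2.6 0 0 0 6.3;0 2.1 2.5 0 0 0 6.3;0 0 0 -1 0 0 6.3;0 0 0 -1 0 0 6.3;0 0 0 -1 0 0 6.3;0 0 0 -1 0 0 6.3;0 0 0 -1 0 0 6.3;0 0 0 0 0 0 0'; python3 - <<'E'
from h import *
from scipy.spatial.transform import Rotation as R
s=ctrl.state(); print(s['eef_pos'],s['joint_positions']); print(R.from_quat(s['tool_rot']).as_matrix().round(3))
for n in("side","top"): cv2.imwrite(f"pics/{n}1.png",vision.capture(n)[:,:,::-1])
crop("pics/side1.png",280,90,420,230,4,"pics/c3.png")
E
```

```text
time: 2.27
eef_pos: [0.5858, -0.0205, 0.352]
tool_rot: [-0.705, 0.054, -0.051, 0.705]
contact_force: [-0.9, -0.4, 0.2]
gripper_width: 0.0851
[ 0.58581329 -0.02045653  0.35202727] [-1.71824008e-01  3.56405192e-01 -2.24312732e-02  1.19664455e+00
  5.46553068e-05 -2.25771978e-02]
[[ 0.989 -0.005  0.149]
 [-0.149  0.001  0.989]
 [-0.005 -1.     0.   ]]
```

View pics/c3.png

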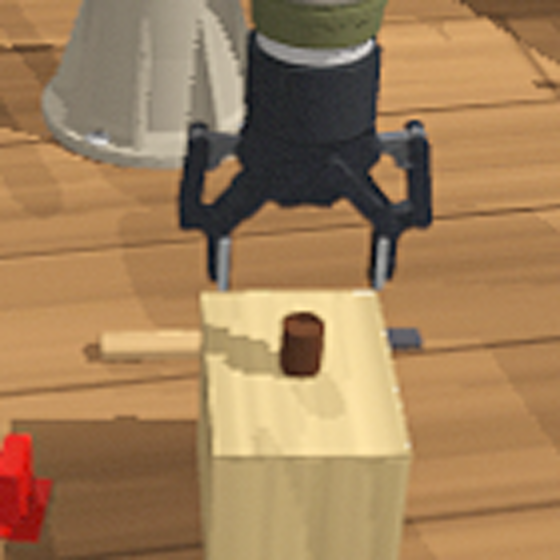

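The crop shows the open jaws straddling the knob, which is centred at crop (302,345). I'll lower and grip.

```bash
python3 -m jog '0 .2 .1 -2 0 0 0;0 0 0 -2 0 0 0;0 0 0 -.4 0 0 0;0 0 0 0 0 0 0;255 0 0 0 0 0 0;255 0 0 0 0 0 0;255 0 0 0 0 0 0;255 0 0 0 0 0 0;255 0 0 0 0 0 0;255 0 0 0 0 0 0;255 0 0 0 0 0 0;255 0 0 0 0 0 0' 70
```

```text
time: 3.37
eef_pos: [0.5889, -0.0193, 0.3118]
tool_rot: [-0.705, 0.053, -0.054, 0.705]
contact_force: [-0.3, 2.0, 6.2]
gripper_width: 0.0263
```

```bash
python3 -m jog '255 0 0 .5 0 0 0;255 0 0 1 0 0 0;255 0 0 1.5 0 0 0;255 0 0 1.5 0 0 0;255 0 0 1.5 0 0 0;255 0 0 1.5 0 0 0;255 0 0 1.5 0 0 0;255 0 0 1.5 0 0 0;255 0 0 1.5 0 0 0;255 0 0 1.5 0 0 0;255 0 0 1 0 0 0;255 0 0 .5 0 0 0'; python3 - <<'E'
from h import *
cv2.imwrite("pics/side2.png",vision.capture("side")[:,:,::-1])
crop("pics/side2.png",260,80,440,260,3,"pics/c4.png")
E
```

```text
time: 4.37
eef_pos: [0.5886, -0.0199, 0.4623]
tool_rot: [0.705, -0.053, 0.054, -0.705]
contact_force: [0.8, -0.3, -3.2]
gripper_width: 0.0262
```

View pics/c4.png

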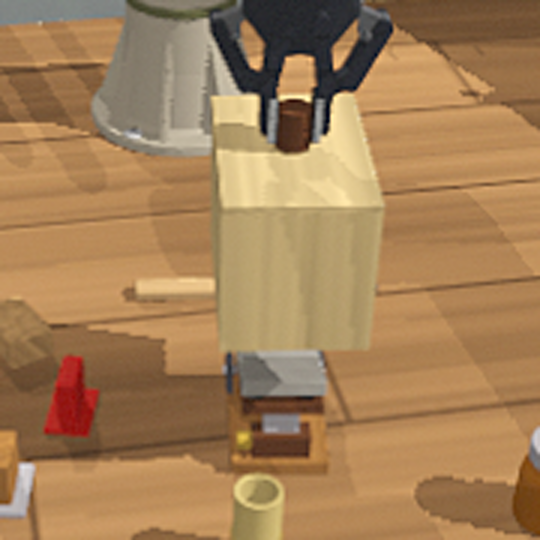

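The cover hangs level on the knob, with the stand showing below it. Its lower edge is about 0.15 m above the bench, so I can carry it left.

```bash
python3 -m jog '255 0 1 0 0 0 0;255 -.5 2 0 0 0 0;255 -.6 3 0 0 0 0;255 -.6 3.2 0 0 0 0;255 -.6 3.2 0 0 0 0;255 -.6 3.2 0 0 0 0;255 -.6 3.2 0 0 0 0;255 -.6 3.2 0 0 0 0;255 -.6 3.2 0 0 0 0;255 -.6 3 0 0 0 0;255 -.5 2 0 0 0 0;255 0 1 0 0 0 0'
python3 -m jog '255 0 0 -1 0 0 0;255 0 0 -2 0 0 0;255 0 0 -2 0 0 0;255 0 0 -2 0 0 0;255 0 0 -2 0 0 0;255 0 0 -2 0 0 0;255 0 0 -1.5 0 0 0;255 0 0 -1 0 0 0;255 0 0 -.5 0 0 0;255 0 0 0 0 0 0'; python3 - <<'E'
from h import *
for n in("side","top"): cv2.imwrite(f"pics/{n}3.png",vision.capture(n)[:,:,::-1])
E
```

```text
time: 5.42
eef_pos: [0.5288, 0.2956, 0.4593]
tool_rot: [0.705, -0.054, 0.051, -0.705]
contact_force: [0.0, -0.3, -3.6]
gripper_width: 0.0263
time: 6.25
eef_pos: [0.5303, 0.2915, 0.319]
tool_rot: [0.706, -0.055, 0.053, -0.705]
contact_force: [-1.0, -0.3, -3.7]
gripper_width: 0.0258
```

View pics/side3.png

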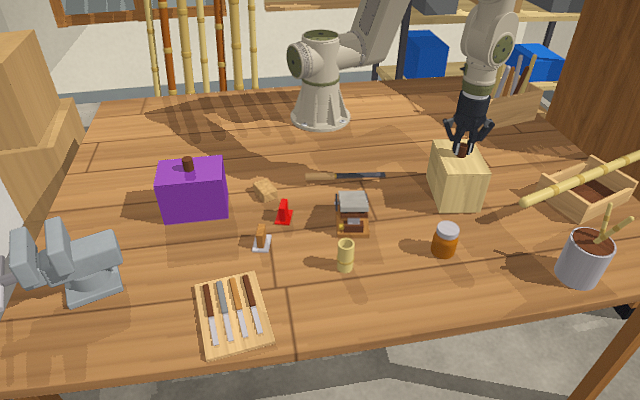

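View pics/top3.png

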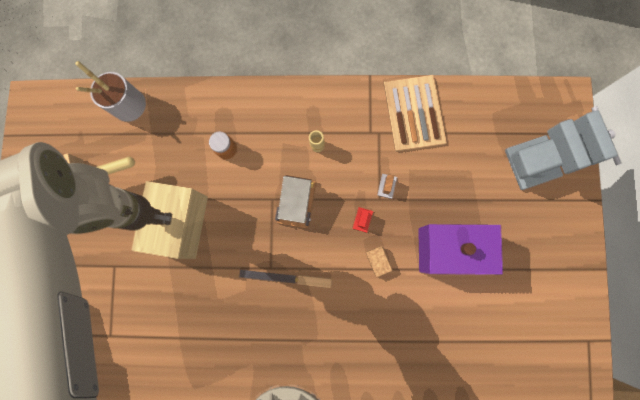

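The cover hangs over clear bench at side (458,175), about 7 mm up. Stone and stand are exposed at top (295,200). Lowering until contact.

```bash
python3 -m jog '255 0 0 -.3 0 0 0;255 0 0 -.2 0 0 0;255 0 0 -.2 0 0 0;255 0 0 -.1 0 0 0;255 0 0 0 0 0 0'; python3 -m jog '0 0 0 0 0 0 0;0 0 0 0 0 0 0;0 0 0 0 0 0 0;0 0 0 0 0 0 0;0 0 0 0 0 0 0;0 0 0 0 0 0 0;0 0 0 1.5 0 0 0;0 0 0 2 0 0 0;0 0 0 3 0 0 0;0 0 0 3 0 0 0;0 0 0 2 0 0 0'
```

```text
time: 6.77
eef_pos: [0.5305, 0.2923, 0.3126]
tool_rot: [0.705, -0.054, 0.054, -0.705]
contact_force: [0.2, -0.4, -3.6]
gripper_width: 0.0259
time: 7.68
eef_pos: [0.5307, 0.2923, 0.4308]
tool_rot: [-0.705, 0.053, -0.055, 0.706]
contact_force: [0.6, 0.4, -0.8]
gripper_width: 0.0849
```

```bash
python3 - <<'E'
from h import *
for n in("side","top"): cv2.imwrite(f"pics/{n}4.png",vision.capture(n)[:,:,::-1])
crop("pics/side4.png",320,170,390,260,7,"pics/c5.png")
crop("pics/top4.png",265,165,335,235,8,"pics/c6.png")
crop("pics/side4.png",400,120,520,240,4,"pics/c7.png")
E
```

```text
(no output)
```

View pics/c5.png

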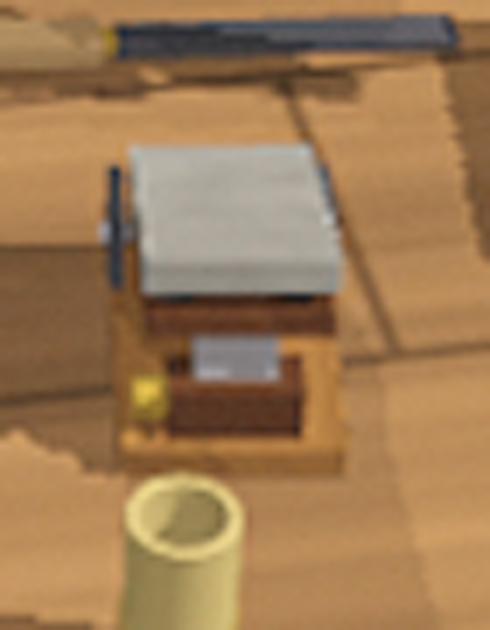

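View pics/c6.png

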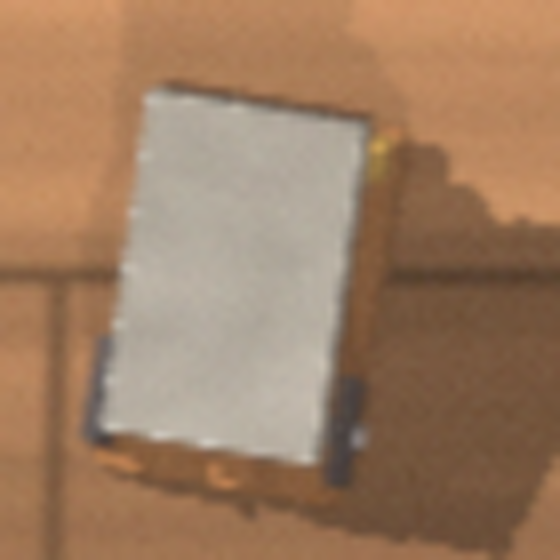

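View pics/c7.png

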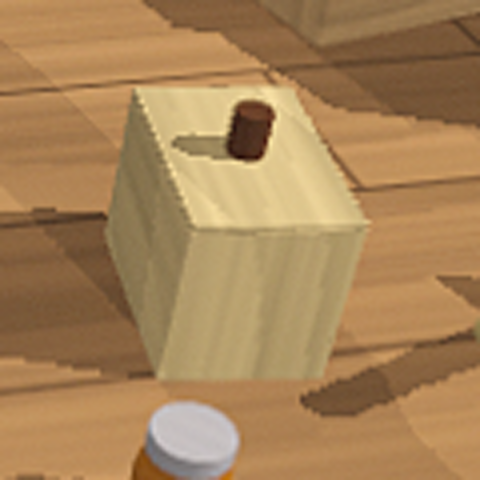

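```bash
cat > stone.py <<'E'
from fit import *
def axes(yaw,sl):
    x=np.array([np.cos(sl)*np.cos(yaw),np.cos(sl)*np.sin(yaw),np.sin(sl)]);y=np.array([-np.sin(yaw),np.cos(yaw),0]);return np.c_[x,y,np.cross(x,y)]
def fits(obs,w=None):
    def f(p):
        A=axes(p[3],p[4]); return np.concatenate([proj(n,p[:3]+A@np.array(b))[0]-[u,v] for n,u,v,b in obs])
    r=least_squares(f,[.59,-.02,.08,-.15,.38],x_scale=[.01,.01,.01,.1,.1],loss='soft_l1')
    J=r.jac; cov=np.linalg.inv(J.T@J)*.3; return r.x,f(r.x).reshape(-1,2),np.sqrt(np.diag(cov))
E
python3 - <<'E'
from stone import *
T=lambda U,V,b:("top",*c2p(U,V,265,165,8),b)
S=lambda U,V,b:("side",*c2p(U,V,320,170,7),b)
a,b=.055,.035
o=[T(148,91,(a,b,0)),T(369,121,(a,-b,0)),T(320,464,(-a,-b,0)),T(102,433,(-a,b,0)),
S(133,147,(-a,-b,0)),S(311,146,(-a,b,0)),S(341,265,(a,b,0)),S(142,268,(a,-b,0)),S(143,294,(a,-b,-.014)),S(338,290,(a,b,-.014))]
for oo in (o,o[4:],o[:4]+o[6:8]+o[4:6]):
    x,r,s=fits(oo); print(x.round(4),"sd",s.round(4),r.round(1).tolist())
E
```

```text
[ 0.5855 -0.0204  0.0757 -0.1631  0.2782] sd [0.0007 0.0005 0.001  0.0082 0.014 ] [[0.4, -0.2], [0.3, 0.5], [-0.1, 0.3], [0.1, -0.4], [-0.6, -0.1], [-0.1, -0.0], [0.3, -0.6], [0.4, -0.9], [0.1, 0.6], [0.5, 1.0]]
[ 0.5709 -0.0163  0.0636 -0.1746  0.2699] sd [0.014  0.004  0.0117 0.0112 0.0164] [[-0.1, -0.2], [-0.0, 0.1], [-0.2, -0.4], [0.3, -0.9], [0.1, 0.4], [-0.0, 1.1]]
[ 0.5857 -0.0201  0.0747 -0.1589  0.2619] sd [0.0007 0.0006 0.001  0.0089 0.0139] [[0.3, -0.2], [0.2, 0.4], [-0.1, 0.3], [0.1, -0.3], [0.5, 0.1], [0.6, -0.1], [-0.6, 0.0], [-0.1, -0.0]]
```

```bash
cat > edge.py <<'E'
from stone import *
from scipy.ndimage import map_coordinates, gaussian_filter1d
a,b=.055,.035
E={"top":[((a,b,0),(a,-b,0)),((-a,-b,0),(a,-b,0)),((-a,b,0),(-a,-b,0)),((-a,b,0),(a,b,0))],
"side":[((-a,-b,0),(-a,b,0)),((-a,-b,0),(a,-b,0)),((a,-b,0),(a,b,0)),((-a,b,0),(a,b,0)),((a,-b,-.014),(a,b,-.014))]}
def meas(ims,p,w=3):
    A=axes(p[3],p[4]);out=[]
    for n in ims:
        for i,(s,e) in enumerate(E[n]):
            for t in np.linspace(.1,.9,25):
                B=np.array(s)*(1-t)+np.array(e)*t
                q=proj(n,np.array([p[:3]+A@B,p[:3]+A@np.array(s),p[:3]+A@np.array(e)]))
                d=q[2]-q[1];d/=np.linalg.norm(d);nn=np.array([-d[1],d[0]])
                k=np.arange(-w,w+.01,.2);P=q[0]+k[:,None]*nn
                pr=np.stack([gaussian_filter1d(map_coordinates(ims[n][:,:,c],[P[:,1],P[:,0]],order=1),3) for c in range(3)])
                g=np.linalg.norm(np.gradient(pr,axis=1),axis=0); g=g*np.exp(-k**2/8)
                j=g.argmax()
                if 0<j<len(k)-1: 
                    m=slice(max(0,j-4),j+5); kk=(k[m]*g[m]).sum()/g[m].sum()
                    out.append((n,i,B,q[0]+kk*nn,nn))
    return out
def solve(ims,p):
    for it in range(4):
        M=meas(ims,p,3 if it<2 else 2)
        def f(p):
            A=axes(p[3],p[4]);r=[]
            for n in ims:
                S=[m for m in M if m[0]==n]
                q=proj(n,np.array([p[:3]+A@m[2] for m in S]))
                r.append([(q[i]-S[i][3])@S[i][4] for i in range(len(S))])
            return np.concatenate(r)
        p=least_squares(f,p,x_scale=[.01,.01,.01,.1,.1],loss='soft_l1',f_scale=.3).x
    r=f(p); 
    for n,i in sorted({(m[0],m[1]) for m in M}):
        rr=[x for x,m in zip(r,M) if m[0]==n and m[1]==i]; print(n,i,np.round(np.mean(rr),2),np.round(np.std(rr),2),end=" | ")
    print(); return p
E
python3 - <<'E'
from edge import *
ims={n:np.mean([vision.capture(n).astype(float) for _ in range(3)],axis=0) for n in("side","top")}
np.savez("ims.npz",**ims)
for p0 in ([.5855,-.0204,.0757,-.163,.278],[.5855,-.0204,.0757,-.163,.36]):
    p=solve(ims,np.array(p0));print(p.round(4))
    p=solve({"side":ims["side"]},np.array(p0));print(p.round(4))
    p=solve({"top":ims["top"]},np.array(p0));print(p.round(4))
E
```

```text
side 0 0.03 0.06 | side 1 -0.33 0.16 | side 2 -0.29 0.08 | side 3 -0.19 0.14 | side 4 0.36 0.04 | top 0 -0.04 0.06 | top 1 0.21 0.06 | top 2 0.08 0.12 | top 3 0.24 0.15 | 
[ 0.5854 -0.0197  0.0763 -0.1565  0.2818]
side 0 -0.02 0.05 | side 1 -0.07 0.15 | side 2 -0.28 0.07 | side 3 0.07 0.13 | side 4 0.3 0.07 | 
[ 0.5842 -0.0203  0.0756 -0.1523  0.2805]
top 0 0.0 0.04 | top 1 0.0 0.09 | top 2 -0.0 0.15 | top 3 -0.0 0.15 | 
[ 0.5852 -0.0192  0.0778 -0.1606  0.3089]Traceback (most recent call last):
  File "<stdin>", line 5, in <module>
  File "edge.py", line 24, in solve
    M=meas(ims,p,3 if it<2 else 2)
  File "edge.py", line 12, in meas
    q=proj(n,np.array([p[:3]+A@B,p[:3]+A@np.array(s),p[:3]+A@np.array(e)]))
  File "h.py", line 11, in proj
    k,d,T=K(n); R=T[:3,:3].T; return cv2.projectPoints(np.atleast_2d(P).astype(float),cv2.Rodrigues(R)[0],-R@T[:3,3],k,d)[0][:,0]
          ~^^^
  File "h.py", line 4, in K
    c=vision.calibration(n); return np.array([[c['fx'],0,c['cx']],[0,c['fy'],c['cy']],[0,0,1]]),np.array([c['k1'],0,0,0,0]),c['pose']
ValueError: time passes only in moves, steps and waits
```

```bash
sed -i 's/^def K(n):/from functools import lru_cache\n@lru_cache\ndef K(n):/' h.py
python3 -m jog '0 .5 -2 0 0 0 0;0 .7 -3.8 0 0 0 0;0 .7 -3.8 0 0 0 0;0 .7 -3.8 0 0 0 0;0 .7 -3.8 0 0 0 0;0 .7 -3.8 0 0 0 0;0 .7 -3.8 0 0 0 0;0 .7 -3.8 0 0 0 0;0 .7 -3.8 0 0 0 0;0 .7 -3.8 0 0 0 0;0 .7 -3.8 0 0 0 0;0 .7 -3.8 0 0 0 0'
python3 -m jog '0 .7 -3.8 0 0 0 -1.5;0 .7 -3.8 0 0 0 -1.5;0 .5 -3.5 -1 0 0 -1.6;0 0 0 -3 0 0 0;0 0 0 -4 0 0 0;0 0 0 -4 0 0 0;0 0 0 -4 0 0 0;0 0 0 -2 0 0 0;0 0 0 0 0 0 0'; python3 - <<'E'
from h import *
from scipy.spatial.transform import Rotation as R
s=ctrl.state(); M=R.from_quat(s['tool_rot']).as_matrix(); print(s['eef_pos'],M[:,1].round(3),"jaw",np.degrees(np.arctan2(M[1,2],M[0,2])))
for n in("side","top"): cv2.imwrite(f"pics/{n}5.png",vision.capture(n)[:,:,::-1])
crop("pics/side5.png",190,140,320,280,4,"pics/c8.png")
crop("pics/top5.png",330,140,430,240,5,"pics/c9.png")
E
```

```text
time: 9.08
eef_pos: [0.6124, -0.1476, 0.4265]
tool_rot: [-0.705, 0.054, -0.053, 0.705]
contact_force: [0.8, 0.5, 0.6]
gripper_width: 0.0856
time: 9.83
eef_pos: [0.6288, -0.2553, 0.2397]
tool_rot: [-0.7, 0.086, -0.078, 0.704]
contact_force: [-1.3, 0.5, -0.4]
gripper_width: 0.0856
[ 0.6287676  -0.25534715  0.2397387 ] [-0.012  0.007 -1.   ] jaw 76.66858239474557
```

View pics/c8.png

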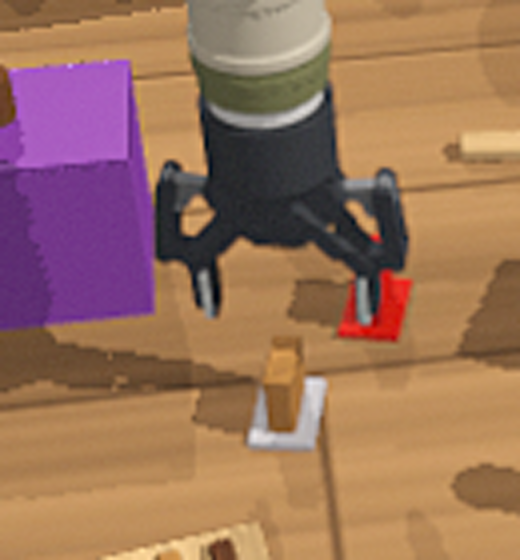

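View pics/c9.png

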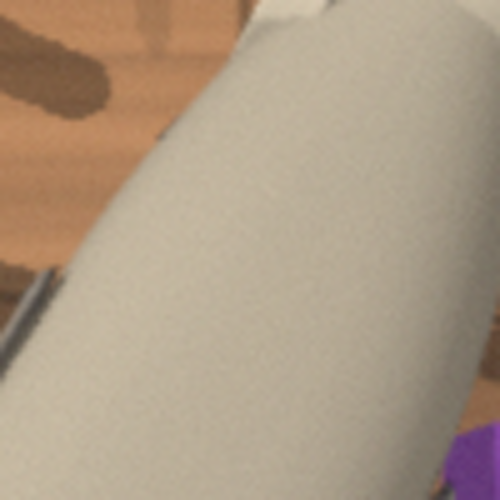

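```bash
python3 - <<'E'
from h import *
for p in [(425,226),(501,225),(502,270)]: print(onz("top",*p,.131))
print(ctrl.state()['eef_pos'])
E
```

```text
[ 0.51569474 -0.33599508  0.131     ]
[ 0.51863695 -0.51596887  0.131     ]
[ 0.41349024 -0.51388063  0.131     ]
[ 0.63114871 -0.25645191  0.2465155 ]
```

The jaws straddle the steel blade's ridge (crop (285,385)), and the purple box clears them by about 0.1 m. Descending and gripping.

```bash
python3 -m jog '0 .1 -.6 -1.5 0 0 0;0 0 0 -2 0 0 0;0 0 0 -1.5 0 0 0;0 0 0 -.9 0 0 0;0 0 0 0 0 0 0;0 0 0 0 0 0 0'; python3 - <<'E'
from h import *
cv2.imwrite("pics/side6.png",vision.capture("side")[:,:,::-1])
crop("pics/side6.png",190,140,320,280,4,"pics/c10.png"); print(ctrl.state()['eef_pos'])
E
```

```text
time: 10.43
eef_pos: [0.6332, -0.2629, 0.1902]
tool_rot: [0.703, -0.081, 0.083, -0.702]
contact_force: [1.1, 0.0, -0.5]
gripper_width: 0.0855
[ 0.63334931 -0.26301889  0.19068636]
```

View pics/c10.png

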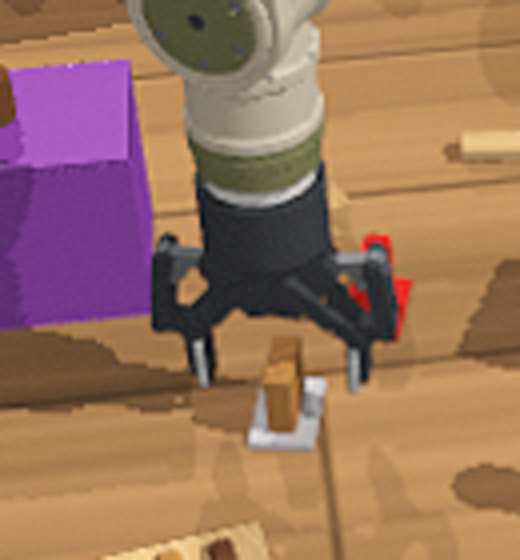

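```bash
python3 -m jog '0 0 0 -.4 0 0 0;0 0 0 0 0 0 0;255 0 0 0 0 0 0;255 0 0 0 0 0 0;255 0 0 0 0 0 0;255 0 0 0 0 0 0;255 0 0 0 0 0 0;255 0 0 0 0 0 0;255 0 0 0 0 0 0;255 0 0 0 0 0 0;255 0 0 0 0 0 0' 60; python3 -c "
from bench import ctrl;print(ctrl.state())"
```

```text
time: 11.4
eef_pos: [0.6327, -0.2627, 0.1849]
tool_rot: [0.702, -0.082, 0.082, -0.702]
contact_force: [0.3, 0.1, 1.3]
gripper_width: 0.0175
{'time': 11.4, 'joint_positions': array([-5.10666405e-01,  6.52558245e-01,  3.17597615e-02,  9.49622464e-01,
        1.31634325e-04, -2.78287361e-01]), 'joint_velocities': array([-5.48243148e-05,  1.91288617e-04, -1.80824823e-03,  2.02202004e-03,
       -7.42135493e-04, -4.47572029e-04]), 'tau': array([-4.79477865e-02, -6.15259409e+01,  2.60669231e+01,  5.65621897e-02,
       -2.50494783e-02,  3.75228856e-04]), 'eef_pos': array([ 0.63268459, -0.2627332 ,  0.18489126]), 'tool_rot': array([ 0.7023472 , -0.08183325,  0.08211407, -0.70233112]), 'contact_force': array([0.29482694, 0.05084958, 1.2691343 ]), 'ft_torque': array([ 0.03655565, -0.03851957,  0.06690582]), 'gripper_width': 0.017533904424666145}
```

```bash
python3 -m jog '255 0 0 1 0 0 0;255 0 0 2 0 0 0;255 0 0 3 0 0 0;255 0 0 3 0 0 0;255 0 0 3 0 0 0;255 0 0 2 0 0 0;255 0 0 1 0 0 0;255 0 0 0 0 0 0'; python3 -m jog '255 -.7 1.5 0 0 0 .5;255 -1.3 3.1 0 0 0 .5;255 -1.3 3.1 0 -.4 -2.5 .5;255 -1.3 3.1 0 -.4 -2.5 .5;255 -1.3 3.1 0 -.4 -2.5 .5;255 -1.3 3.1 0 -.4 -2.5 .5;255 -1.3 3.1 0 -.4 -2.5 .5;255 -1.3 3.1 0 -.4 -2.5 .5;255 -.7 1.8 0 -.15 -1.1 .3;255 0 0 0 0 0 0;255 0 0 0 0 0 0'
cat > hold.py <<'E'
from stone import *
from scipy.spatial.transform import Rotation as R
P=np.array([.5854,-.0197,.0763,-.157,.285])
def rep():
    s=ctrl.state(); M=R.from_quat(s['tool_rot']).as_matrix(); A=axes(P[3],P[4])
    bz=-M[:,1]; by=M[:,2]; bx=np.cross(by,bz); B=np.c_[bx,by,bz]
    o=s['eef_pos']-bz*.185
    print("t",s['time'],"blade in stone mm",((o-P[:3])@A*1000).round(1),"rotvec left to do deg (world)",np.degrees(R.from_matrix(A@B.T).as_rotvec()).round(2),"F in stone",(A.T@s['contact_force']).round(2),"tq in stone",(A.T@s['ft_torque']).round(2),"w",s['gripper_width'],"v",np.abs(s['joint_velocities']).max().round(3))
    print("eef",s['eef_pos'],"to-do shift at hover 20mm, cm:",((P[:3]+A[:,2]*.205-s['eef_pos'])*100).round(2))
E
python3 -c "
from hold import *;rep()"
```

```text
time: 12.07
eef_pos: [0.6331, -0.263, 0.3381]
tool_rot: [0.703, -0.08, 0.084, -0.702]
contact_force: [0.3, 0.0, -0.8]
gripper_width: 0.0172
time: 12.98
eef_pos: [0.5262, -0.0115, 0.3331]
tool_rot: [0.703, 0.045, 0.153, -0.693]
contact_force: [0.3, -1.3, -1.0]
gripper_width: 0.0174
t 12.9833 blade in stone mm [14.1  0.5 78.3] rotvec left to do deg (world) [-0.5  -0.14 -0.19] F in stone [ 0.21 -1.23 -1.14] tq in stone [-0.02  0.28  0.  ] w 0.01740114308421159 v 0.046
eef [ 0.52617352 -0.01146311  0.33314469] to-do shift at hover 20mm, cm: [ 0.23  0.08 -6.01]
```

```bash
python3 -m jog '255 .1 0 -1 -.5 -.1 -.2;255 .1 .1 -2 0 0 0;255 0 0 -2 0 0 0;255 0 0 -1 0 0 0;255 0 0 0 0 0 0;255 0 0 0 0 0 0'; python3 - <<'E'
from hold import *
rep()
for n in("side","top"): cv2.imwrite(f"pics/{n}7.png",vision.capture(n)[:,:,::-1])
crop("pics/side7.png",300,140,400,260,5,"pics/c11.png")
rep()
E
```

```text
time: 13.48
eef_pos: [0.5296, -0.0126, 0.2734]
tool_rot: [0.706, 0.044, 0.156, -0.69]
contact_force: [1.0, -0.1, -0.8]
gripper_width: 0.0174
t 13.4833 blade in stone mm [ 1.3 -1.9 19.9] rotvec left to do deg (world) [-0.   -0.04  0.21] F in stone [ 0.73  0.01 -1.03] tq in stone [0.01 0.31 0.03] w 0.01736653487302152 v 0.031
eef [ 0.52957046 -0.01255172  0.27335819] to-do shift at hover 20mm, cm: [-0.11  0.19 -0.03]
t 13.5833 blade in stone mm [ 3.2 -1.6 21.5] rotvec left to do deg (world) [0.03 0.18 0.18] F in stone [-0.33  0.36 -1.19] tq in stone [0.03 0.28 0.01] w 0.017011773408559795 v 0.014
eef [ 0.53034078 -0.01241187  0.27517618] to-do shift at hover 20mm, cm: [-0.19  0.17 -0.21]
```

View pics/c11.png

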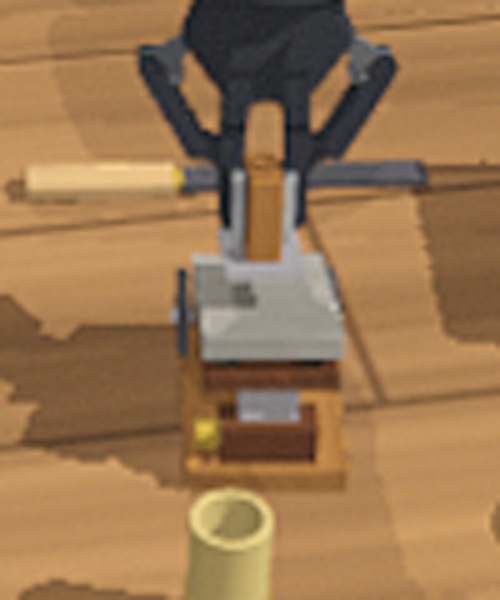

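View pics/top7.png

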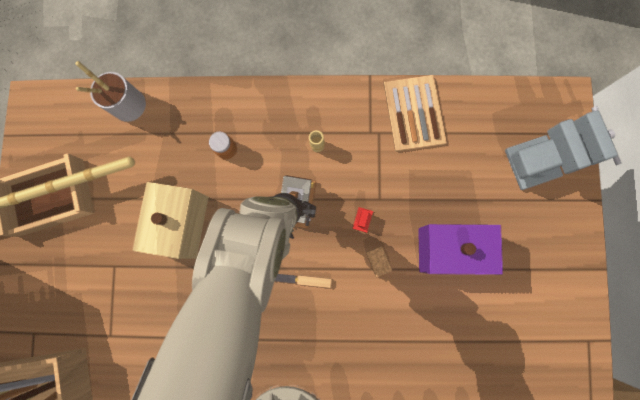

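The blade hovers about 20 mm over the middle of the stone (crop (262,265)) and looks parallel to it. The cover, red blade and bystanders sit where they should. Next is a slow approach along the normal.

```bash
python3 -m jog '255 .05 .05 -.5 0 0 0;255 .05 .05 -.5 0 0 0;255 .05 0 -.4 0 0 0;255 .05 0 -.3 0 0 0;255 0 0 0 0 0 0;255 0 0 0 0 0 0' >/dev/null; python3 -c "
from hold import *;rep()"; python3 -m jog '255 .05 0 -.15 0 0 0;255 .05 0 -.15 0 0 0;255 0 0 0 0 0 0;255 0 0 0 0 0 0'>/dev/null; python3 -c "
from hold import *;rep()"
```

```text
t 14.0833 blade in stone mm [-1.2  0.5  4.2] rotvec left to do deg (world) [0.01 0.11 0.12] F in stone [-0.18 -0.78 -1.37] tq in stone [ 0.04  0.26 -0.01] w 0.017270654716407482 v 0.009
eef [ 0.53147409 -0.01059005  0.25745802] to-do shift at hover 20mm, cm: [-0.3  -0.01  1.56]
t 14.4167 blade in stone mm [-0.8  0.6  1.3] rotvec left to do deg (world) [0.02 0.13 0.13] F in stone [-1.23 -0.7  -0.24] tq in stone [-0.04  0.29  0.01] w 0.01732368178922091 v 0.002
eef [ 0.5325697  -0.01064422  0.25467866] to-do shift at hover 20mm, cm: [-0.41 -0.    1.84]
```

```bash
for i in 1 2 3; do python3 -m jog '255 .03 0 -.1 0 0 0;255 0 0 0 0 0 0;255 0 0 0 0 0 0'>/dev/null; python3 -c "
from hold import *;rep()"; done
```

```text
t 14.6667 blade in stone mm [-0.8  0.6  0.2] rotvec left to do deg (world) [0.02 0.14 0.13] F in stone [-0.48  0.38 -0.74] tq in stone [ 0.    0.36 -0.01] w 0.017283099326205736 v 0.001
eef [ 0.53286939 -0.010698    0.25369217] to-do shift at hover 20mm, cm: [-0.44  0.    1.93]
t 14.9167 blade in stone mm [-0.7  0.6 -0.7] rotvec left to do deg (world) [0.03 0.15 0.13] F in stone [-0.19 -0.21  1.25] tq in stone [-0.04  0.48  0.05] w 0.017499238877820865 v 0.002
eef [ 0.53322119 -0.01069673  0.25285772] to-do shift at hover 20mm, cm: [-0.47  0.    2.02]
t 15.1667 blade in stone mm [-0.7  0.6 -1.7] rotvec left to do deg (world) [0.03 0.15 0.13] F in stone [-1.3  -0.49  3.96] tq in stone [-0.14  0.53 -0.02] w 0.017461047263778777 v 0.001
eef [ 0.53349511 -0.01073254  0.25187275] to-do shift at hover 20mm, cm: [-0.5   0.    2.12]
```

```bash
cat > avg.py <<'E'
from hold import *
A=axes(P[3],P[4]);F=[];T=[]
for i in range(6):
    s=ctrl.state();F.append(A.T@s['contact_force']);T.append(A.T@s['ft_torque']); vision.capture("side")
print("F",np.mean(F,0).round(2),"sd",np.std(F,0).round(2),"T",np.mean(T,0).round(3),np.std(T,0).round(3)); rep()
E
python3 avg.py; python3 -m jog '255 .03 0 -.1 0 0 0;255 .03 0 -.1 0 0 0;255 0 0 0 0 0 0;255 0 0 0 0 0 0'>/dev/null; python3 avg.py
```

```text
F [-1.08 -0.57  3.13] sd [0.28 0.37 0.63] T [-0.152  0.565  0.009] [0.029 0.028 0.02 ]
t 15.4667 blade in stone mm [-0.7  0.6 -1.8] rotvec left to do deg (world) [0.03 0.15 0.13] F in stone [-1.12 -0.26  2.56] tq in stone [-0.18  0.56 -0.02] w 0.017552910742612518 v 0.001
eef [ 0.53354436 -0.01073158  0.25182462] to-do shift at hover 20mm, cm: [-0.51  0.    2.12]
F [-1.91 -0.91  6.9 ] sd [0.33 0.21 0.46] T [-0.322  0.804  0.009] [0.016 0.023 0.021]
t 16.1 blade in stone mm [-0.7  0.6 -3.7] rotvec left to do deg (world) [0.04 0.15 0.14] F in stone [-1.56 -1.61  6.83] tq in stone [-0.3   0.82  0.02] w 0.01714308818222069 v 0.001
eef [ 0.53407232 -0.01076337  0.24996909] to-do shift at hover 20mm, cm: [-0.56  0.01  2.31]
```

Contact is at about 8 N, but the torques put the centre of pressure near the low, right edge, so the blade isn't quite flush. I'll lift off, take a baseline, trim the angles about 1° and press again.

```bash
python3 -m jog '255 -.09 0 .3 0 0 0;255 -.09 0 .4 0 0 0;255 0 0 0 0 0 0;255 0 0 0 0 0 0;255 0 0 0 0 0 0'>/dev/null; python3 avg.py
python3 -m jog '255 .3 -.05 .1 .16 1 0;255 0 0 0 0 0 0;255 0 0 0 0 0 0;255 0 0 0 0 0 0'>/dev/null; python3 avg.py
python3 -m jog '255 .08 0 -.3 0 0 0;255 .1 0 -.35 0 0 0;255 0 0 0 0 0 0;255 0 0 0 0 0 0'>/dev/null; python3 avg.py
```

```text
F [-0.48 -0.19 -1.12] sd [0.52 0.27 0.29] T [ 0.011  0.319 -0.014] [0.039 0.019 0.026]
t 16.8167 blade in stone mm [-0.7  0.5  3.1] rotvec left to do deg (world) [0.02 0.12 0.13] F in stone [-0.31 -0.16 -1.62] tq in stone [ 0.02  0.35 -0.05] w 0.0175913868310412 v 0.002
eef [ 0.53224447 -0.01066158  0.25653777] to-do shift at hover 20mm, cm: [-0.38 -0.    1.65]
F [-0.34  0.05 -1.24] sd [0.7  0.4  0.57] T [0.024 0.328 0.008] [0.017 0.032 0.026]
t 17.45 blade in stone mm [-0.7  0.5  3.4] rotvec left to do deg (world) [-0.14 -0.86  0.13] F in stone [ 0.23  0.39 -0.84] tq in stone [0.02 0.36 0.01] w 0.017395718995166117 v 0.002
eef [ 0.53518521 -0.01116089  0.25770083] to-do shift at hover 20mm, cm: [-0.67  0.05  1.53]
F [-1.37 -0.71  5.66] sd [0.55 0.31 0.44] T [-0.136  0.393 -0.029] [0.017 0.034 0.023]
t 18.0833 blade in stone mm [-0.2  0.7 -2.8] rotvec left to do deg (world) [-0.11 -0.81  0.13] F in stone [-2.92 -0.16  6.42] tq in stone [-0.17  0.36 -0.01] w 0.017275300854785014 v 0.002
eef [ 0.53723066 -0.01124515  0.25176188] to-do shift at hover 20mm, cm: [-0.88  0.06  2.13]
```

```bash
python3 -m jog '255 -.08 0 .3 0 0 0;255 -.08 0 .3 0 0 0;255 -.08 .1 0 -.33 -.25 -.08;255 0 0 0 0 0 0;255 0 0 0 0 0 0'>/dev/null; python3 avg.py
python3 -m jog '255 .08 0 -.3 0 0 0;255 .1 0 -.37 0 0 0;255 0 0 0 0 0 0;255 0 0 0 0 0 0'>/dev/null; python3 avg.py
```

```text
F [-0.44 -0.39 -0.97] sd [0.6  0.34 0.69] T [ 0.01   0.309 -0.006] [0.022 0.035 0.038]
t 18.8 blade in stone mm [-0.6  0.4  3. ] rotvec left to do deg (world) [ 0.19 -0.63  0.21] F in stone [-0.35 -0.2  -0.65] tq in stone [-0.01  0.3  -0.06] w 0.017428484805877158 v 0.002
eef [ 0.5346606  -0.01018585  0.25704617] to-do shift at hover 20mm, cm: [-0.62 -0.05  1.6 ]
F [-2.05 -1.25  6.27] sd [0.72 0.54 0.35] T [-0.096  0.436 -0.034] [0.032 0.03  0.027]
t 19.4333 blade in stone mm [-0.1  0.5 -3.3] rotvec left to do deg (world) [ 0.22 -0.56  0.22] F in stone [-0.97 -0.76  6.3 ] tq in stone [-0.14  0.39  0.05] w 0.017291961916329524 v 0.002
eef [ 0.53664586 -0.0103101   0.25107755] to-do shift at hover 20mm, cm: [-0.82 -0.04  2.2 ]
```

```bash
python3 - <<'E'
from hold import *
rep()
s=ctrl.state(); M=R.from_quat(s['tool_rot']).as_matrix(); bz=-M[:,1];by=M[:,2];bx=np.cross(by,bz);o=s['eef_pos']-bz*.185
for n in("side","top"): cv2.imwrite(f"pics/{n}8.png",vision.capture(n)[:,:,::-1])
crop("pics/side8.png",310,150,390,250,6,"pics/c12.png")
im=cv2.imread("pics/c12.png")
for q in proj("side",np.array([o+bx*i+by*j+bz*.005 for i in(.03,-.03) for j in(.02,-.02)]+[o+bx*.022+by*j+bz*.05 for j in(.009,-.009)])):
    cv2.circle(im,(int((q[0]-310+.5)*6),int((q[1]-150+.5)*6)),3,(0,0,255),1)
cv2.imwrite("pics/c12b.png",im)
E
```

```text
t 19.4333 blade in stone mm [-0.1  0.5 -3.3] rotvec left to do deg (world) [ 0.22 -0.56  0.22] F in stone [-0.97 -0.76  6.3 ] tq in stone [-0.14  0.39  0.05] w 0.017291961916329524 v 0.002
eef [ 0.53664586 -0.0103101   0.25107755] to-do shift at hover 20mm, cm: [-0.82 -0.04  2.2 ]
```

View pics/c12b.png

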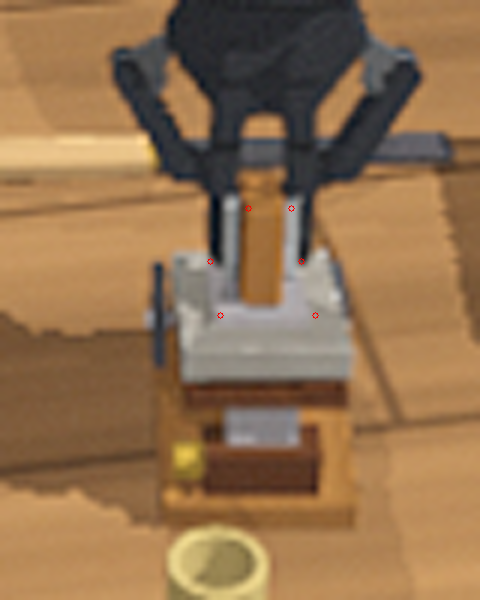

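View pics/side8.png

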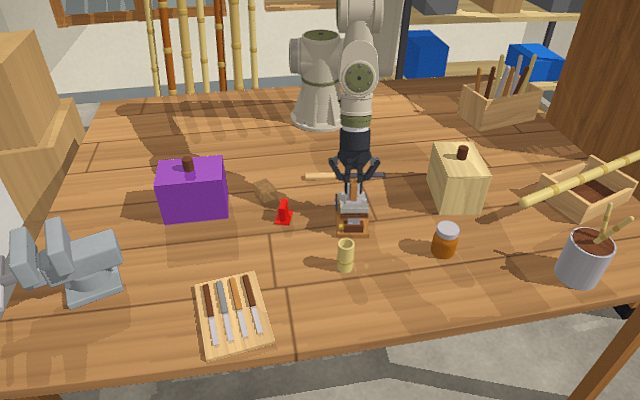

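```bash
cat > ov.py <<'E'
from hold import *
import sys
def ov(img,out,x0=330,y0=165,w=50,h=55,s=11):
    st=ctrl.state(); M=R.from_quat(st['tool_rot']).as_matrix(); bz=-M[:,1];by=M[:,2];bx=np.cross(by,bz);o=st['eef_pos']-bz*.185
    im=cv2.resize(img[y0:y0+h,x0:x0+w,::-1].astype(np.uint8),None,fx=s,fy=s,interpolation=cv2.INTER_CUBIC); raw=im.copy()
    def L(a,b,c):
        q=(proj("side",np.array([o+np.c_[bx,by,bz]@np.array(a),o+np.c_[bx,by,bz]@np.array(b)]))-[x0,y0]+.5)*s
        cv2.line(im,tuple(map(int,q[0])),tuple(map(int,q[1])),c,1)
    for (X,Y,z0,z1,c) in ((.03,.02,0,.005,(0,0,255)),(.022,.009,.005,.05,(0,255,0))):
        for z in(z0,z1):
            for a,b in (((X,Y),(X,-Y)),((X,-Y),(-X,-Y)),((-X,-Y),(-X,Y)),((-X,Y),(X,Y))): L((*a,z),(*b,z),c)
        for a in((X,Y),(X,-Y)): L((*a,z0),(*a,z1),c)
    cv2.imwrite(out,im); cv2.imwrite(out.replace(".png","r.png"),raw)
E
python3 - <<'E'
from ov import *
img=np.mean([vision.capture("side").astype(float) for _ in range(4)],axis=0); np.save("press.npy",img)
ov(img,"pics/ov1.png")
E
```

```text
(no output)
```

View pics/ov1.png

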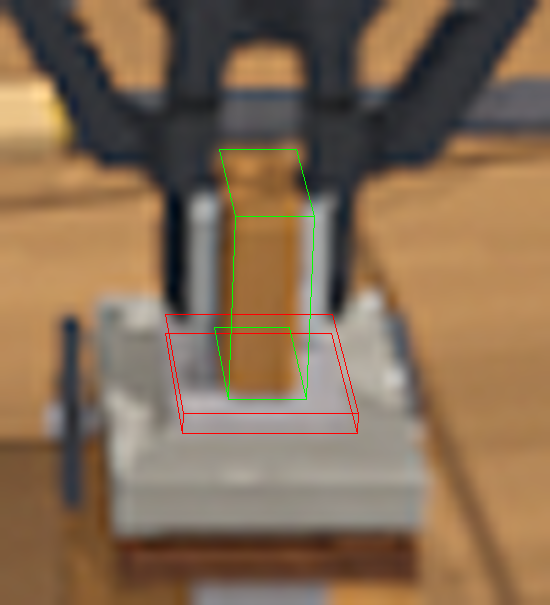

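View pics/ov1r.png

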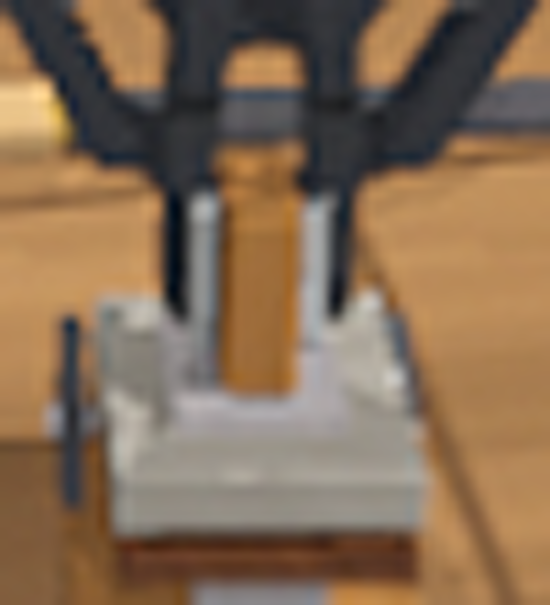

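The plate lies flush on mid-stone: its outline matches the overlay to about 1 px, with the plate front edge at crop (262,425). The cover stands upright at side (458,175), and the bystanders look unmoved. Handing in.

```bash
python3 avg.py; python3 -c "
from bench import workorder
print(workorder.finish_job())"
```

```text
F [-1.95 -0.8   6.47] sd [0.47 0.45 0.2 ] T [-0.1    0.436  0.019] [0.037 0.027 0.05 ]
t 20.0333 blade in stone mm [-0.1  0.5 -3.3] rotvec left to do deg (world) [ 0.22 -0.55  0.22] F in stone [-2.26 -0.35  6.52] tq in stone [-0.09  0.43 -0.02] w 0.017142850384245477 v 0.002
eef [ 0.53665323 -0.01030948  0.25109697] to-do shift at hover 20mm, cm: [-0.82 -0.04  2.19]
the job is handed in; nothing more can be done
None
```

The job is handed in at about 20 s, with the arm still gripping the blade and pressing it on the stone. The hand-in gave no verdict.

- **Cover:** I lifted it by the knob and set it down at about (0.53, 0.29) m, roughly 0.31 m from the stand. It was let go and looked upright in the pictures; I did not measure its angle.
- **Blade:** I gripped the wooden-handled blade by its ridge, tilted it about 0.275 rad and pressed it on the middle of the stone. By the vision fit and arm pose it was within 1 mm of centre and about 0.6° from the fitted slope. The side-camera overlay agreed to about 1 px, with the plate perhaps 4 mm down the slope.
- **Pressure:** The blade pressed with about 7.5 N against the unloaded reading, steady, with the grip set to 60 N.
- **Bystanders:** The cork, bamboo, jar and file looked unmoved in the last picture.

Two checks disagreed:
- **Slope:** The camera fits gave 0.26 to 0.31 rad. The first press, at 0.285, loaded the low, right edge, so I lifted off and trimmed the angle.
- **Centre of pressure:** It is only roughly known because the sideways force is noisy. At the last press it came out about 2 cm up the slope. I estimate up to about 1° of tilt is left, inside the 0.05 rad limit.

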